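# Snap the landing torch into its charging clips

### The arm

A 6-joint arm with a two-finger parallel gripper is mounted at the origin on the work surface. World frame = base frame: x ahead of the robot, y to its left, z up, the work surface at z = 0. Lengths are in m, angles in degrees, forces in N, time in s.
With the tool pointing down it reaches from about 0.375 to 0.925 m from the base axis. Payload 5.7 kg.
Tool frame: the origin (TCP) lies between the finger pads; the fingertips stand arm.tips_ahead ahead of it and the grasp point (between the pads) lies 8 mm behind it (arm.tips_ahead is the distance from the TCP to the fingertips, in m); z points along the fingers, y is the line along which they close (so a half turn about z gives the same grasp; the last joint's range is limited). The gripper opens to 85 mm and grips with 20 to 120 N. Pads are 22 mm wide; open, the fingers measure 114 mm over their backs; the gripper's body (76 mm by 85 mm) begins 54 mm behind the grasp point. The pads swing forward as they close: fully open they stand 13 mm farther back than shut.
Start: joints at [57.978, 20.558, 86.54, -0, 72.909, -6.595], TCP at [0.258, 0.542, 0.242] pointing down, gripper open.
Joint ranges: [-170.27, 170.27], [-57.76, 135], [12.27, 136.19], [-55.21, 235.2], [11.17, 155.16], [-170.74, 170.74]. Speed limits (degrees/s): [136.94, 136.94, 180, 180, 180, 180].

### API

Orientations are given as a 3x3 rotation matrix whose columns are the frame's x, y, z axes.
In Python, from bench import arm gives the robot as it stands.
- The arm moves only by the shell command python3 -m crank 'ROWS' [FORCE]. ROWS is a JSON object of lists of equal length, an entry for each row: "claw": the finger opening in cm, from 0 to 8.54; "slide": the shift along the world's x, y, z in cm, a list of three; "roll": the turn about the world's z in rad. A call has 1 to 10 rows; each row shifts and turns the commanded pose from where the row before left it; what a row does not reach is not made up. A row lasts 1/10 s, in which the tool goes at most 50 mm and 8.59 degrees, less where a joint would pass 70% of its speed; a pose out of reach is approached as far as the arm can. A call is refused whole if a number of a shift passes 5 or a number of a turn 0.15, either way. A call with a gripper value outside its range is refused whole. The fingers move at their own pace and stop on an object; FORCE is the grip in N (left out, the last holds). Time passes only in rows, so rows that do not move let the fingers close. It gives the time, the measured TCP pose, the force, the opening and the grip force at its end, in the units of the state.
- arm.sense(): the state, without advancing time (a new reading comes with each control period).
- arm.read_camera(name): name is "side" or "top"; returns the picture (480x640x3 uint8, red, green, blue); there is no depth.
- arm.camera_info(name): a dict with "intrinsics" (3x3 intrinsics, pixels), "T" (4x4, takes a point from camera to world coordinates). Camera axes: x right, y up, looking along -z (the intrinsics and any distortion apply to the point x, -y, -z); pixel columns grow to the right and rows downward; lengths in m; the calibration is good to about 2 mm. A picture is of the moment at which its call begins. camera_info takes no time and is no camera call.
- arm.close_job(): hands the job in; it is judged then, once.
Trained networks look in the newest picture that a camera, given by its name, has taken for a name from the list of things; names that differ only in an ending like _2 or _b are one class to them, and where a whole thing is asked for, a point or a joint stands for the part that bears it (a point fixed in the world has none). Each returns a list of dicts, best first, with "score" (0 to 1); they miss things now and then, are a little off and sometimes report something else, mostly with a low value. They report only what shows in the picture. A call takes as long as a camera call. They do not tell look-alikes from the thing itself.
- arm.boxes_of(camera, query): "rect" ([left, top, right, bottom] in pixels, round what is visible of it).
The state is a dict: "time": time; "q": joint angles; "qd": joint speeds; "effort": joint torques, N m; "eef_pos": TCP position; "tcp_rot": TCP orientation; "wrist_force": force on the tool from outside, world axes, zero at the start; "wrist_torque": the same for the moment, N m; "opening": opening from 0.0 (shut) to 1.0 (fully open); "gripper_force": force on a finger pad.
Only numpy, scipy, OpenCV 4.12 (cv2) and the standard library are available. Lean on these libraries where they do the work, as an engineer would, in place of code of your own. Each camera call takes 0.05 s, during which the arm holds its last target. There are 200 camera calls.

### The job

Put the black torch back on its white charging holder: press its barrel sideways down into the two chrome spring clips, tail towards the end stop, until both ends have snapped fully home, then slide it along until the tail has pushed the charging pin in and butts against the stop, and let go. The clips sit on rubber buffers that sink by an unknown amount before the jaws give, and the holder stands on glass: press by feel, no harder than each clip needs, and do not ram the stop. Leave the other things on the shelves where they are.

Things in the scene. Friction and masses are not known exactly. Their poses are not given: they have to be found in the camera images.
- torch: Black hand torch, 0.19 kg give or take a fifth, lying on the front glass shelf. Origin on its axis, mid-barrel; +x points to the lens, -x to the tail. Round barrel 30 mm across, x -63 to +63 mm; hexagonal collars 34 mm across flats at both ends: tail x -93 to -63, head +63 to +101 mm. Lying on the glass its axis is 17 mm above it. Weight centre about 7 mm headward of the origin.
- torch_head (a point): Point on the torch's axis 42 mm from its origin towards the lens: the part of the barrel that the head-side clip grips.
- torch_rear (a point): Point on the torch's axis 42 mm from its origin towards the tail: the part of the barrel that the other clip grips.
- torch_tail (a point): Middle of the torch's flat tail face, on its axis, 93 mm from its origin.
- holder: White charging holder fixed on the front glass shelf (glass top at z = 40 mm). Origin: on the glass, half-way between its two clips; x runs along the torch's place, from the end stop to the lens end; z up. Base bar 50 mm wide, 6 mm high, x -115 to +75 mm. Chrome spring clips, mouths up, at x = +42 and -42 mm; between them nothing stands higher than the bar.
- stop_face (a point): On the face of the holder's end stop (upright white block 14 mm thick, 44 mm wide, 66 mm high), 93 mm from the holder's origin, 48 mm above the glass, where the middle of the torch's tail belongs. A sprung brass charging pin 10 mm across stands 4 mm out of it there; 2 N pushes it in flush. Over 20 N overloads the stop. With the tail against it the torch's origin is above the holder's.
- seat_head (a point): Where the point torch_head lies when the torch is fully home in the clip at x = +42 mm: on the torch's axis, 48 mm above the glass (the torch's weight sinks it 0 to 3 mm lower). Laid loosely in the mouths, the torch rests on the lips with its axis 11 to 15 mm above the seats. Once home, sliding it along through both clips takes about 5 to 10 N.
- seat_rear (a point): The same as seat_head for the clip at x = -42 mm: where the point torch_rear lies when the torch is fully home. With one end home and the other not, the other stands 8 to 20 mm above its seat.
- clip_a: One of the two chrome spring clips; origin under it on the base bar. 14 mm wide along the torch; saddle on a black rubber buffer; two sprung jaws, lips 24 mm apart when empty, flaring to about 48 mm, tops 64 mm above the glass. Pressed, a clip first sinks on its buffer (up to 15 mm), then the jaws give at 9 to 14 N on it, snap round the barrel and draw it down.
- saddle_a: Flat chrome saddle of clip_a, 14 x 18 mm, which the barrel rests on when home. Origin: middle of its top face, 33 mm above the glass when nothing presses; it sinks with the buffer. Snapped home, the jaws alone hold the barrel on it with 4 to 10 N. More than 30 N on it overloads clip and glass, so push with no more than 18 N on one clip.
- saddle_b: The same saddle of clip_b.
- clip_b: The other chrome clip, alike. One of the two buffers is stiff (4.5 N per mm), the other soft (0.8 N per mm); which is the head-side one changes and cannot be seen. A push on the barrel over one clip, or up to 10 mm outside it, goes mostly to that clip; between the clips it is shared.
- shuttle1: Shuttlecock standing upright on its skirt, cork up: 66 mm across the skirt, 85 mm high. Origin under its middle. First of a row of three between the torch and the holder. Leave alone.
- shuttle2: Second shuttlecock of the row, same size. Leave alone.
- shuttle3: Third shuttlecock of the row, same size. Leave alone.
- whistle: Red plastic whistle lying on the front shelf, about 44 x 21 x 18 mm. Origin under its round chamber. Leave alone.
- lunchbox: Pink lunchbox with four white latches on the back glass shelf (top at z = 80 mm), 119 x 179 x 66 mm. Origin under its middle. Leave alone.
- flask: Stainless drink flask with black flip-top, 68 mm across, 186 mm high, standing at the end of the front shelf. Origin under its middle. Leave alone.
- dish: Blue ceramic dish on the back shelf, 100 mm across, 32 mm high. Origin under its middle. Leave alone.
Things that resemble listed ones, but are neither listed nor needed, are in the scene too. There is more than one size of the torch; the job needs the largest.

How it is judged:
By the outcome, as a careful person would: the job done as asked, in the order asked, and still so for the second after the job is handed in, with the robot touching nothing.
It also fails if it takes over 70 s, if anything falls off the work surface, if the arm or the gripper's body presses on something with over 40 N, if the wrist force passes 120 N, or if a joint passes its speed limit or range.

## Working session

There is one attempt and no reset: what is moved stays moved. The work goes in short steps, Python scripts to look and compute and a shell command to move; the robot and the scene stay as the last step left them, time stands still between calls to the robot, and variables do not carry over. Pictures are saved under pics/ and viewed, at most 10 in all, crops included, and the job is handed in when it is done.

```bash
mkdir -p pics; ls
python3 - <<'E'
from bench import arm
import cv2,numpy as np
print(arm.tips_ahead, arm.sense())
for c in("top","side"):
    im=arm.read_camera(c); cv2.imwrite(f"pics/{c}0.png",im[:,:,::-1])
    i=arm.camera_info(c); print(c,np.round(i["intrinsics"],1).tolist(),np.round(i["T"],3).tolist(),i.keys())
    for q in("torch","holder","clip_a","saddle_a","shuttle1","stop_face"):
        try: print(q,[(np.round(d["rect"]).tolist(),round(d["score"],2)) for d in arm.boxes_of(c,q)])
        except Exception as e: print(q,e)
E
```

```text
pics
0.011 {'time': 0.0, 'q': array([ 5.79768999e+01,  2.06001875e+01,  8.65988991e+01, -1.91800768e-03,
        7.29085856e+01, -6.59487125e+00]), 'qd': array([-0.07560557, -0.04231197,  0.10711948,  0.03198948, -0.12047887,
       -0.04601859]), 'effort': array([ 7.41689400e-04, -5.27621555e+01, -2.78620684e+01, -2.49774057e-04,
        1.31486950e-02,  6.47618390e-05]), 'eef_pos': array([0.25729379, 0.54130112, 0.24143075]), 'tcp_rot': array([[-9.03128001e-01,  4.29370323e-01, -9.69355389e-04],
       [ 4.29371378e-01,  9.03126584e-01, -1.61024436e-03],
       [ 1.84059481e-04, -1.87047023e-03, -9.99998234e-01]]), 'wrist_force': array([-0.46562802, -0.09743242, -0.25114642]), 'wrist_torque': array([-0.00324897,  0.05176306, -0.01349968]), 'gripper_force': 0.0, 'opening': 0.9991465251051442}
top [[531.0, 0.0, 317.9], [0.0, 531.0, 241.0], [0.0, 0.0, 1.0]] [[0.021, 0.986, -0.165, 0.317], [-1.0, 0.02, -0.009, -0.199], [-0.006, 0.165, 0.986, 1.34], [0.0, 0.0, 0.0, 1.0]] dict_keys(['intrinsics', 'T'])
torch [([336.0, 341.0, 393.0, 369.0], 0.95), ([306.0, 222.0, 380.0, 274.0], 0.69), ([4
[... 410 characters left out ...]
 237.0], 0.81)]
side [[444.9, 0.0, 321.6], [0.0, 444.9, 241.5], [0.0, 0.0, 1.0]] [[0.708, 0.347, -0.615, -0.298], [-0.706, 0.353, -0.614, -1.012], [0.004, 0.869, 0.495, 0.769], [0.0, 0.0, 0.0, 1.0]] dict_keys(['intrinsics', 'T'])
torch [([318.0, 242.0, 350.0, 286.0], 0.97), ([266.0, 307.0, 298.0, 345.0], 0.76), ([429.0, 346.0, 468.0, 404.0], 0.59)]
holder [([235.0, 204.0, 278.0, 224.0], 0.8), ([255.0, 221.0, 278.0, 252.0], 0.36)]
clip_a [([292.0, 210.0, 315.0, 236.0], 0.32), ([235.0, 204.0, 276.0, 225.0], 0.15)]
saddle_a []
shuttle1 [([274.0, 214.0, 296.0, 245.0], 0.73), ([292.0, 212.0, 312.0, 232.0], 0.7), ([256.0, 224.0, 275.0, 250.0], 0.6)]
stop_face [([232.0, 204.0, 275.0, 225.0], 0.61)]
```

View pics/top0.png

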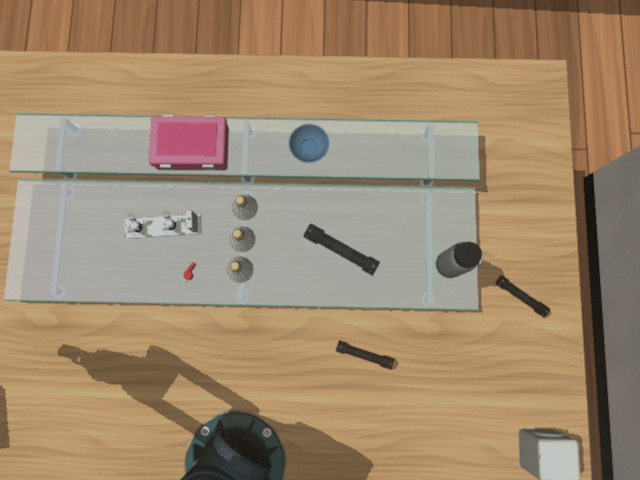

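View pics/side0.png

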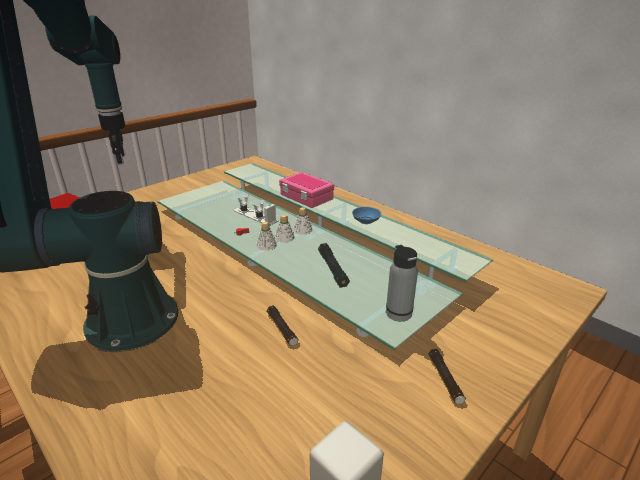

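The top view shows three torches: (341,249) on the front glass shelf, plus (365,355) and (523,297) on the table. The one at (341,249) is the longest and lies on the front glass, so it fits. The holder is at about (163,225) with its stop at the right end (190,220). I'll enlarge to confirm and find the lens end.

Run:
```python
import cv2,numpy as np
t=cv2.imread("pics/top0.png");s=cv2.imread("pics/side0.png")
R=lambda a,w,h:cv2.resize(a,(w,h),interpolation=cv2.INTER_CUBIC)
a=R(t[215:285,295:390],400,295);b=R(s[235:295,305:365],400,300) 
c=R(t[200:250,115:210],400,211);d=R(s[190:250,225:320],400,253)
o=np.zeros((600,800,3),np.uint8);o[:295,:400]=a;o[300:600,:400]=b;o[:211,400:]=c;o[300:553,400:]=d
cv2.imwrite("pics/comp.png",o)
```

```text
(no output)
```

View pics/comp.png

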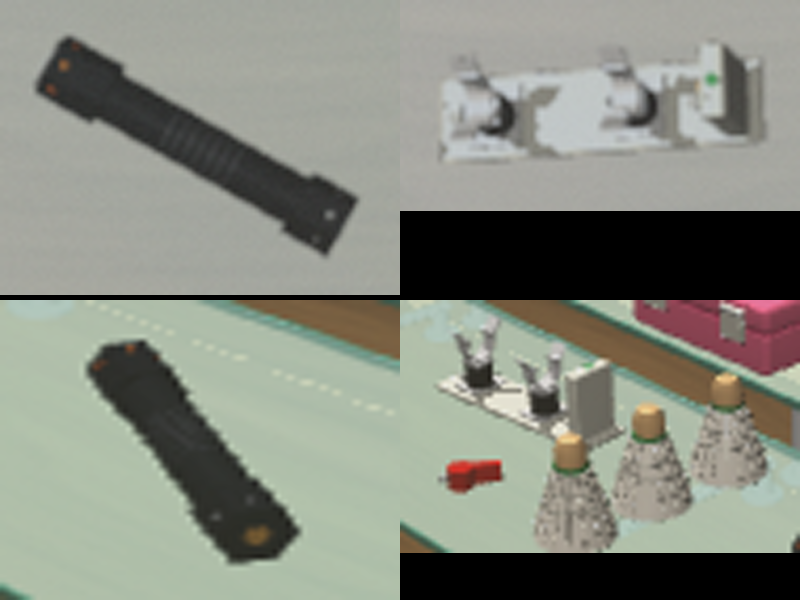

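The crop confirms it. The upper-left collar is about 36 mm long (head, 38) and the lower-right one about 29 mm (tail, with a brass contact), so the lens end already points to +y, matching the holder, whose stop is at the -y end. Next I'll fit the poses.

```bash
cat > h.py <<'E'
from bench import arm
import cv2,numpy as np
from scipy.optimize import least_squares
def proj(c,P):
    i=arm.camera_info(c);K=np.array(i["intrinsics"]);T=np.linalg.inv(i["T"])
    p=np.atleast_2d(P)@T[:3,:3].T+T[:3,3];p=p*[1,-1,-1]
    return (p@K.T)[:,:2]/p[:,2:]
def back(c,uv,z):
    i=arm.camera_info(c);K=np.array(i["intrinsics"]);T=np.array(i["T"])
    d=np.linalg.solve(K,np.c_[np.atleast_2d(uv),np.ones(len(np.atleast_2d(uv)))].T).T*[1,-1,-1]
    d=d@T[:3,:3].T;o=T[:3,3];return o+d*((z-o[2])/d[:,2])[:,None]
def S():
    s=arm.sense();print(round(s["time"],2),np.round(s["eef_pos"]*1000,1),np.round(s["wrist_force"],1),np.round(s["wrist_torque"],2),round(s["opening"],3),round(s["gripper_force"],1),arm.tips_ahead)
E
python3 - <<'E'
from h import *
t=cv2.imread("pics/top0.png");s=cv2.imread("pics/side0.png")
for c,im,r in(("top",t,(300,216,386,280)),("side",s,(312,238,356,292))):
    g=im[r[1]:r[3],r[0]:r[2]].max(2);m=(g<85).astype(np.uint8)
    n,l,st,ce=cv2.connectedComponentsWithStats(m);k=1+np.argmax(st[1:,4]);ys,xs=np.where(l==k)
    uv=np.c_[xs+r[0],ys+r[1]].astype(float);w=back(c,uv,.057)[:,:2]*1000
    rc=cv2.minAreaRect(w.astype(np.float32));a=cv2.fitLine(w.astype(np.float32),2,0,.01,.01).ravel()
    d=a[:2]*np.sign(a[1]);q=(w-a[2:])@d;print(c,len(uv),"rect",np.round(rc[0]),np.round(rc[1]),rc[2],"dir",np.degrees(np.arctan2(d[1],d[0])),"ends",np.round(a[2:]+d*q.min(),1),np.round(a[2:]+d*q.max(),1),q.max()-q.min())
# holder: bar outline corners (top crop, scale 4.21)
cr=np.array([[440,85],[443,161],[767,138],[763,60]])
uv=np.c_[115+(cr[:,0]-400)/4.21,200+cr[:,1]/4.21]-.5
w=back("top",uv,.046)*1000;print(np.round(w,1))
# side: bar near-edge corners
cs=np.array([[437,386],[585,452],[624,432]]);uv=np.c_[225+(cs[:,0]-400)/4.21,190+(cs[:,1]-300)/4.21]-.5
print(np.round(back("side",uv,.046)*1000,1))
# shuttles, whistle
print("shut",np.round(back("top",[[240,201],[238,234],[236,265]],.12)*1000))
S()
E
```

```text
top 997 rect [ 512. -243.] [194.  37.] 61.50700378417969 dir 61.45226 ends [ 466.2 -328.2] [ 558.9 -157.8] 194.0137837224174
side 480 rect [ 517. -243.] [242.  37.] 61.45417785644531 dir 60.76491 ends [ 458.1 -348.3] [ 576.3 -137. ] 242.15092800920877
[[576.5 297.6  46. ]
 [531.  292.1  46. ]
 [548.6 102.   46. ]
 [595.5 107.1  46. ]]
[[533.5 287.   46. ]
 [547.3  95.9  46. ]
 [594.  101.3  46. ]]
shut [[612.  -1. 120.]
 [533.  -0. 120.]
 [460.   1. 120.]]
0.7 [257.6 541.9 242.3] [ 0.1 -0.   0.1] [-0.07  0.   -0.  ] 1.006 0.0 0.011
```

```bash
cat > fit.py <<'E'
from h import *
def W(p,L):
    x,y,t=p;c,s=np.cos(t),np.sin(t);L=np.array(L,float)/1000
    return np.c_[x+c*L[:,0]-s*L[:,1],y+s*L[:,0]+c*L[:,1],L[:,2]+.04]
ct=lambda a:np.c_[115+(np.array(a)[:,0]-400)/4.21,200+np.array(a)[:,1]/4.22]-.5
cs=lambda a:np.c_[225+(np.array(a)[:,0]-400)/4.21,190+(np.array(a)[:,1]-300)/4.22]-.5
# local y: left of +x (dir ~+Y world) => -X world (near robot)
LT=[(75,-25,6),(75,25,6),(-115,25,6),(-115,-25,6),(-93,-22,66),(-107,-22,66),(-107,22,66),(-93,22,66)]
UT=ct([(440,85),(443,161),(767,138),(763,60),(697,42),(722,40),(724,118),(699,116)])
LS=[(75,25,6),(-115,25,6),(-115,-25,6)];US=cs([(437,386),(585,452),(624,432)])
p0=[.561,.219,np.radians(95)]
f=lambda p,c,L,U:(proj(c,W(p,L))-U).ravel()
if __name__=="__main__":
    for n,g in(("top",lambda p:f(p,"top",LT,UT)),("side",lambda p:f(p,"side",LS,US))):
        r=least_squares(g,p0,x_scale=[.01,.01,.1],loss="soft_l1");print(n,np.round(r.x[:2]*1000,1),np.degrees(r.x[2]),np.round(g(r.x).reshape(-1,2),1).tolist())
        if n=="top":p=r.x
    o=np.zeros((600,800,3),np.uint8)
    for c,(x0,y0),k in(("top",(115,198),0),("side",(228,195),1)):
        im=cv2.imread(f"pics/{c}0.png")[y0:y0+36,x0:x0+96];im=cv2.resize(im,None,fx=8,fy=8,interpolation=cv2.INTER_CUBIC)
        bar=[(75,-25,6),(75,25,6),(-115,25,6),(-115,-25,6)];st=LT[4:]
        for L in(bar,st,[(-93,22,6),(-93,22,66),(-93,-22,66),(-93,-22,6)],[(49,-9,33),(49,9,33),(35,9,33),(35,-9,33)],[(-49,-9,33),(-49,9,33),(-35,9,33),(-35,-9,33)]):
            u=(proj(c,W(p,L))-[x0,y0]+.5)*8;cv2.polylines(im,[u.astype(int)],True,(0,0,255),1)
        o[k*300:k*300+288,:768]=im
    cv2.imwrite("pics/fit.png",o)
E
python3 fit.py
```

```text
top [561.3 220.6] 95.6027444156582 [[0.0, -0.9], [-0.3, 0.8], [-0.7, 0.4], [-0.6, -0.7], [0.3, 0.0], [0.2, 0.0], [0.4, -0.4], [0.5, 0.6]]
side [563.4 214. ] 94.04142936691338 [[-0.1, 0.1], [-0.5, 0.0], [0.6, -0.1]]
```

View pics/fit.png

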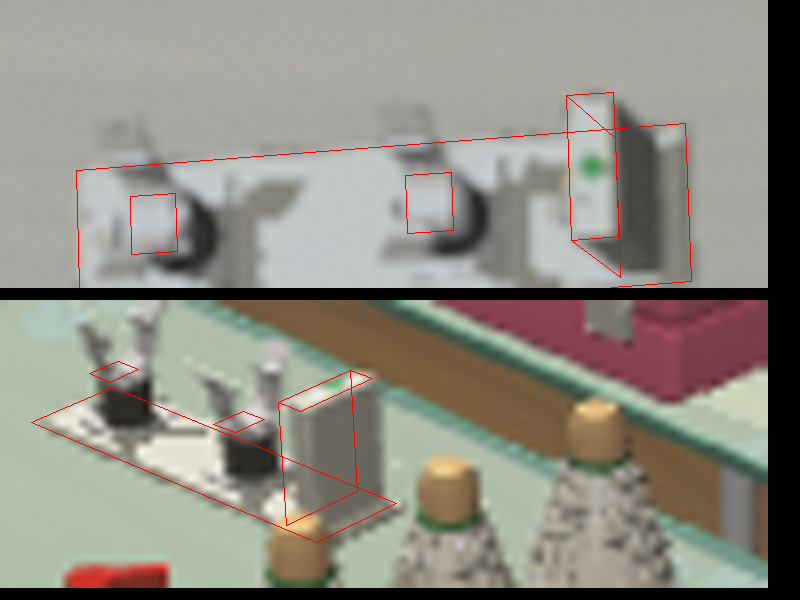

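Top fit agrees within 1 px. Holder is at about (562,219) mm, axis angle 95.3°. The torch origin is at about (511,-246), axis 61.5°, length 194 mm as specified. Now moving.

```bash
python3 -m crank '{"claw":[0,0,0,0,0,0,0,0,0,0],"slide":[[1.5,-4.6,0],[1.5,-4.6,0],[1.5,-4.6,0],[1.5,-4.6,0],[1.5,-4.6,0],[1.5,-4.6,0],[1.5,-4.6,0],[1.5,-4.6,0],[1.5,-4.6,0],[1.5,-4.6,0]],"roll":[-0.1,-0.1,-0.1,-0.1,-0.1,-0.1,-0.1,-0.1,-0.1,-0.1]}' 60; python3 -c "from h import *;S()"
python3 -m crank '{"claw":[6,6,6,6,6,6,6],"slide":[[1.5,-4.6,0],[1.5,-4.6,0],[1.5,-4.6,0],[1.5,-4.6,0],[1.5,-4.6,0],[1.5,-4.6,0],[1.5,-4.6,0]],"roll":[-0.1,-0.1,-0.1,-0.1,-0.1,-0.1,-0.025]}'; python3 -c "
from h import *;S();s=arm.sense();R=s['tcp_rot'];print(np.degrees(np.arctan2(R[1,1],R[0,1])))"
```

```text
time: 1.7
eef_pos: [0.408, 0.0799, 0.2427]
tcp_rot: [[-0.123, 0.992, 0.001], [0.992, 0.123, 0.0], [-0.0, 0.001, -1.0]]
wrist_force: [1.6, 1.0, 0.1]
opening: -0.002
gripper_force: 0.0
1.7 [408.   79.9 242.7] [1.6 1.  0.1] [ 0.04 -0.05  0.03] -0.002 0.0 0.011
time: 2.4
eef_pos: [0.5129, -0.2423, 0.2424]
tcp_rot: [[0.481, 0.877, 0.0], [0.877, -0.481, 0.0], [0.0, 0.0, -1.0]]
wrist_force: [0.5, 0.2, 0.5]
opening: 0.702
gripper_force: 0.0
2.4 [ 512.9 -242.3  242.4] [0.5 0.2 0.5] [-0.    0.01 -0.01] 0.702 0.0 0.011
-28.742635968224647
```

```bash
python3 -m crank '{"claw":[6,6,6,6,6,6],"slide":[[0,0,-4.5],[0,0,-4.5],[0,0,-4.5],[0,0,-3],[0,0,-1],[0,0,0]],"roll":[0,0,0,0,0,0]}'
python3 - <<'E'
from h import *
S()
o=np.zeros((600,800,3),np.uint8)
im=arm.read_camera("top")[:,:,::-1][200:290,290:395];o[:343,:400]=cv2.resize(im,(400,343),interpolation=2)
im=arm.read_camera("side")[:,:,::-1][200:300,290:390];o[:400,400:]=cv2.resize(im,(400,400),interpolation=2)
cv2.imwrite("pics/g1.png",o)
E
```

```text
time: 3.0
eef_pos: [0.5119, -0.2397, 0.0662]
tcp_rot: [[0.478, 0.879, -0.002], [0.879, -0.478, 0.001], [0.0, -0.003, -1.0]]
wrist_force: [-0.4, 0.2, -0.3]
opening: 0.703
gripper_force: 0.0
3.0 [ 511.9 -239.7   66.2] [-0.4  0.2 -0.3] [ 0.02  0.01 -0.05] 0.703 0.0 0.011
```

View pics/g1.png

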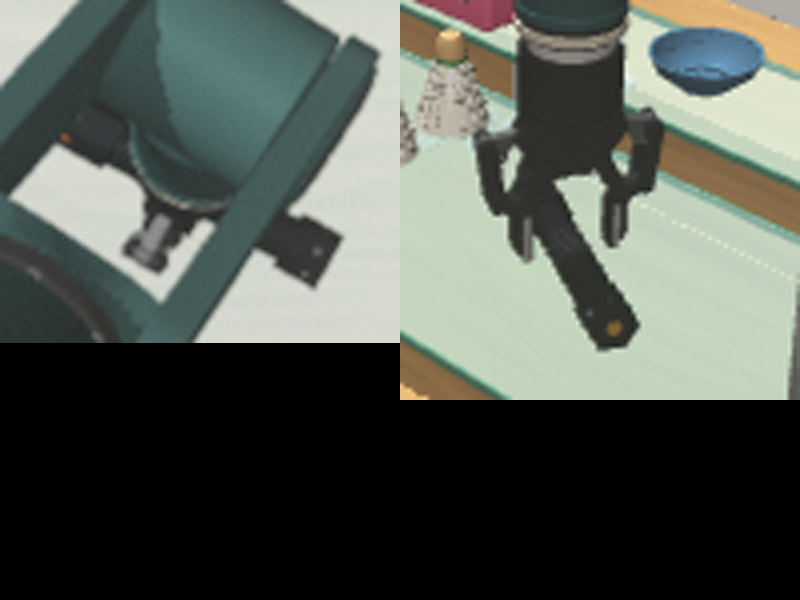

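The fingers straddle the barrel, with the torch's tail (brass) towards the camera. Lowering a little and closing.

```bash
python3 -m crank '{"claw":[6,6,2,2,2,2,2,2],"slide":[[0.1,0,-0.5],[0,0,-0.5],[0,0,0],[0,0,0],[0,0,0],[0,0,0],[0,0,0],[0,0,0]],"roll":[0,0,0,0,0,0,0,0]}' 60; python3 -c "from h import *;S()"
```

```text
time: 3.9
eef_pos: [0.5141, -0.2404, 0.058]
tcp_rot: [[0.478, 0.879, 0.001], [0.879, -0.478, -0.001], [-0.0, 0.001, -1.0]]
wrist_force: [-0.8, 0.3, 6.7]
opening: 0.326
gripper_force: 59.2
3.9 [ 514.1 -240.4   58. ] [-0.8  0.3  6.7] [0.12 0.07 0.01] 0.326 59.2 0.011
```

```bash
python3 -m crank '{"claw":[2,2,2,2,2,2,2],"slide":[[0,0,0.5],[0,0,2],[0,0,4],[0,0,4],[0,0,4],[0,0,3],[0,0,0]],"roll":[0,0,0,0,0,0,0]}'
python3 - <<'E'
from h import *
S()
im=arm.read_camera("side")[:,:,::-1][150:270,270:390];cv2.imwrite("pics/g2.png",cv2.resize(im,(600,600),interpolation=2))
E
```

```text
time: 4.6
eef_pos: [0.5159, -0.2415, 0.2369]
tcp_rot: [[0.478, 0.879, 0.007], [0.879, -0.478, -0.004], [-0.001, 0.008, -1.0]]
wrist_force: [0.2, -0.6, -2.4]
opening: 0.325
gripper_force: 59.7
4.6 [ 515.9 -241.5  236.9] [ 0.2 -0.6 -2.4] [-0.01 -0.05  0.03] 0.325 59.7 0.011
```

View pics/g2.png

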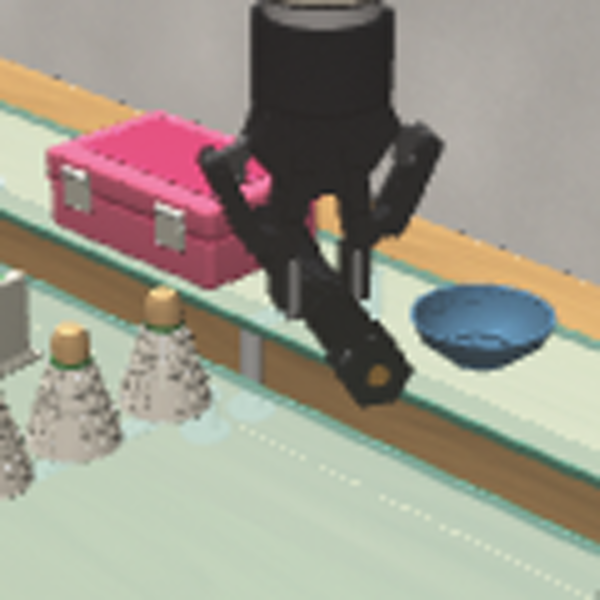

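Torch is held level at 7 mm headward of its origin. Carrying it over.

```bash
python3 -m crank '{"claw":[2,2,2,2,2,2,2,2,2,2],"slide":[[0.4,4.7,0],[0.4,4.8,0],[0.4,4.8,0],[0.4,4.8,0],[0.4,4.8,0],[0.4,4.8,0],[0.5,4.8,0],[0.5,4.8,0],[0.5,4.8,0],[0.5,4.5,0]],"roll":[0.06,0.06,0.06,0.06,0.06,0.06,0.06,0.06,0.06,0.05]}'
python3 -m crank '{"claw":[2,2,2,2,2],"slide":[[0,0,-4],[0,0,-4],[0,0,-1],[0,0,0],[0,0,0]],"roll":[0,0,0,0,0]}'
python3 - <<'E'
from h import *
S();s=arm.sense();R=s['tcp_rot'];print(np.degrees(np.arctan2(R[1,1],R[0,1])))
o=np.zeros((600,800,3),np.uint8)
im=arm.read_camera("top")[:,:,::-1];cv2.imwrite("pics/top2.png",im);o[:300,:]=cv2.resize(im[195:240,100:220],(800,300),interpolation=2)
im=arm.read_camera("side")[:,:,::-1];cv2.imwrite("pics/side2.png",im);o[300:,:400]=cv2.resize(im[170:245,215:315],(400,300),interpolation=2)
cv2.imwrite("pics/p1.png",o)
E
```

```text
time: 5.65
eef_pos: [0.5559, 0.2376, 0.2297]
tcp_rot: [[-0.095, 0.996, -0.004], [0.996, 0.095, -0.001], [-0.001, -0.004, -1.0]]
wrist_force: [0.4, -0.5, -2.2]
opening: 0.325
gripper_force: 59.7
time: 6.15
eef_pos: [0.5581, 0.2356, 0.1427]
tcp_rot: [[-0.091, 0.996, 0.0], [0.996, 0.091, 0.0], [0.0, 0.0, -1.0]]
wrist_force: [1.2, 1.1, -1.5]
opening: 0.328
gripper_force: 59.6
6.15 [558.1 235.6 142.7] [ 1.2  1.1 -1.5] [ 0.04  0.02 -0.  ] 0.328 59.6 0.011
5.237753020205728
```

View pics/p1.png

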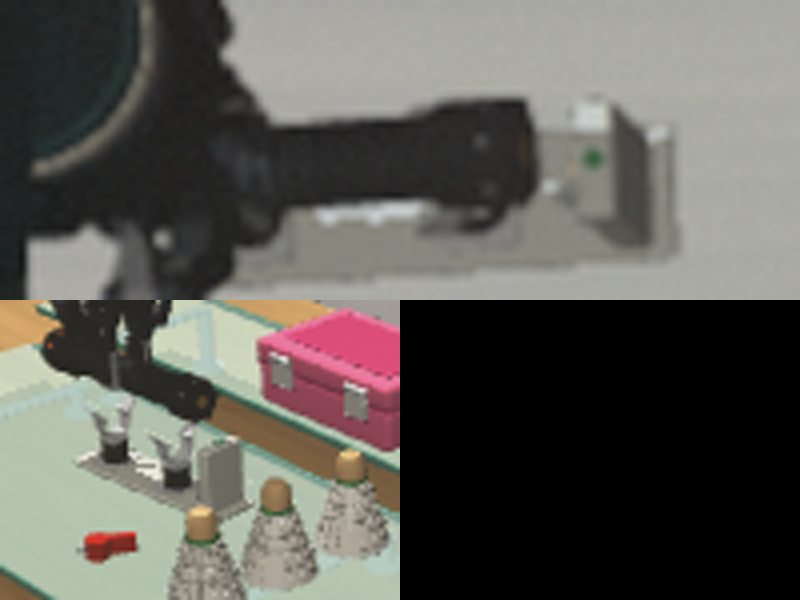

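Run:
```python
from h import *
t=np.array([.5673,.136,.1417]);n=np.array([.996,.0915,0])*.017
for c,o,k in(("top",(100,195),6.667),("side",(215,170),4)):
    P=np.array([t,t+[0,0,.017],t-[0,0,.017],t+n,t-n])
    u=(proj(c,P)-o+.5)*k+([0,300] if c=="side" else 0);print(c,np.round(u).tolist())
from fit import W
for p in([.5613,.2206,np.radians(95.6)],[.562,.2185,np.radians(95.2)],[.5634,.214,np.radians(94)]):
  for c,o,k in(("top",(100,195),6.667),("side",(215,170),4)):
    print(c,np.round((proj(c,W(p,[(-93,-22,66),(-107,-22,66),(-107,22,66),(-93,22,66),(-115,25,6),(-115,-25,6)]))-o+.5)*k+([0,300] if c=="side" else 0)).tolist())
```

```text
top [[525.0, 147.0], [512.0, 136.0], [538.0, 157.0], [524.0, 99.0], [526.0, 195.0]]
side [[198.0, 404.0], [197.0, 386.0], [200.0, 422.0], [213.0, 398.0], [184.0, 410.0]]
top [[572.0, 100.0], [611.0, 97.0], [616.0, 217.0], [577.0, 220.0], [676.0, 254.0], [671.0, 123.0]]
side [[227.0, 435.0], [239.0, 439.0], [202.0, 456.0], [191.0, 451.0], [210.0, 521.0], [251.0, 502.0]]
top [[579.0, 100.0], [618.0, 97.0], [622.0, 217.0], [582.0, 220.0], [682.0, 255.0], [677.0, 124.0]]
side [[229.0, 436.0], [240.0, 440.0], [204.0, 457.0], [193.0, 452.0], [212.0, 522.0], [252.0, 502.0]]
top [[593.0, 101.0], [632.0, 99.0], [633.0, 220.0], [594.0, 222.0], [693.0, 258.0], [691.0, 126.0]]
side [[232.0, 438.0], [243.0, 442.0], [206.0, 458.0], [195.0, 454.0], [214.0, 524.0], [255.0, 505.0]]
```

```bash
python3 -m crank '{"claw":[2,2,2,2],"slide":[[0.15,0,-2],[0,0,-1],[0,0,-0.4],[0,0,0]],"roll":[0,0,0,0]}'; python3 -c "from h import *;S()"
python3 -m crank '{"claw":[2,2,2],"slide":[[0,0,-0.2],[0,0,-0.2],[0,0,0]],"roll":[0,0,0]}'; python3 -c "from h import *;S()"
```

```text
time: 6.65
eef_pos: [0.559, 0.2357, 0.1083]
tcp_rot: [[-0.092, 0.996, -0.001], [0.996, 0.092, -0.0], [-0.0, -0.001, -1.0]]
wrist_force: [0.2, -0.3, -1.3]
opening: 0.328
gripper_force: 59.8
6.65 [559.  235.7 108.3] [ 0.2 -0.3 -1.3] [ 0.   -0.05 -0.04] 0.328 59.8 0.011
time: 6.95
eef_pos: [0.5601, 0.2361, 0.1048]
tcp_rot: [[-0.092, 0.996, 0.002], [0.996, 0.092, 0.001], [0.0, 0.002, -1.0]]
wrist_force: [1.6, 0.5, -0.7]
opening: 0.323
gripper_force: 59.9
6.95 [560.1 236.1 104.8] [ 1.6  0.5 -0.7] [ 0.06 -0.2  -0.02] 0.323 59.9 0.011
```

```bash
for i in 1 2 3; do python3 -m crank '{"claw":[2,2],"slide":[[0,0,-0.15],[0,0,0]],"roll":[0,0]}' >/dev/null; python3 -c "from h import *;S()"; done
```

```text
7.15 [560.6 236.2 103.4] [ 3.  -0.2  0.3] [ 0.1  -0.5  -0.01] 0.328 60.1 0.011
7.35 [560.9 236.2 102. ] [5.  0.1 2.7] [ 0.09 -0.75 -0.05] 0.326 60.2 0.011
7.55 [561.3 236.3 100.7] [5.4 1.3 2.7] [ 0.08 -0.89  0.04] 0.326 60.4 0.011
```

```bash
for i in 1 2; do python3 -m crank '{"claw":[2,2],"slide":[[0.15,0.0,0],[0,0,0]],"roll":[0,0]}' >/dev/null; python3 -c "from h import *;S()"; done
```

```text
7.75 [561.5 236.2 100.3] [3.  1.7 4.9] [ 0.26 -0.62 -0.03] 0.325 60.5 0.011
7.95 [561.8 236.   99.9] [1.4 0.7 5.5] [ 0.22 -0.35 -0.02] 0.327 60.5 0.011
```

```bash
python3 -m crank '{"claw":[2,3.5,4.5,6,6,6],"slide":[[0.1,0,0.05],[0,0,0],[0,0,0],[0,0,0],[0,0,0],[0,0,0]],"roll":[0,0,0,0,0,0]}' 20 >/dev/null; python3 -c "from h import *;S()"
python3 -m crank '{"claw":[6,6,6,6],"slide":[[0,0,2],[0,0,3],[0,0,1],[0,0,0]],"roll":[0,0,0,0]}' >/dev/null
python3 - <<'E'
from h import *
S()
o=np.zeros((600,800,3),np.uint8)
im=arm.read_camera("top")[:,:,::-1];o[:300,:]=cv2.resize(im[195:240,100:220],(800,300),interpolation=2)
im=arm.read_camera("side")[:,:,::-1];o[300:,:400]=cv2.resize(im[170:245,215:315],(400,300),interpolation=2)
cv2.imwrite("pics/p2.png",o)
E
```

```text
8.55 [562.8 235.7 100. ] [-0.1 -0.3  0.1] [-0.01 -0.03 -0.02] 0.705 0.0 0.011
8.95 [564.4 236.2 161.9] [ 0.2 -0.7 -0.6] [ 0.01 -0.03 -0.02] 0.704 0.0 0.011
```

View pics/p2.png

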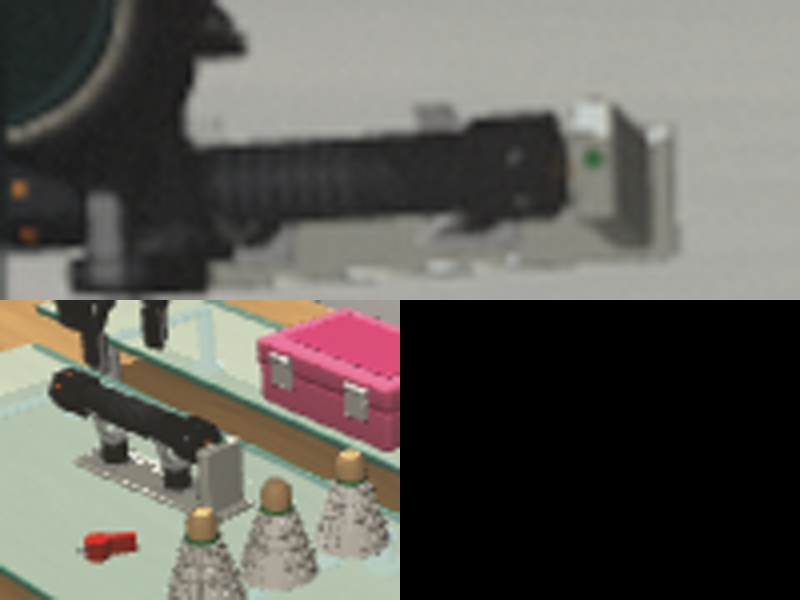

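```bash
python3 -m crank '{"claw":[0,0,0,0,0,0,0,0],"slide":[[-0.5,2.7,0],[0,0,0],[0,0,0],[0,0,0],[0,0,-1.5],[0,0,-1.2],[0,0,-0.4],[0,0,0]],"roll":[0,0,0,0,0,0,0,0]}' 20 >/dev/null
python3 - <<'E'
from h import *
S();print(np.round(back("top",[183.9,219.2],.1)*1000,1), "stop",561.4+.096*93,220-.995*93)
E
```

```text
9.85 [557.4 262.3 128.2] [-0.   0.1 -0.2] [-0.03  0.02  0.01] -0.002 0.0 0.011
[[569.7 133.7 100. ]] stop 570.328 127.465
```

```bash
python3 -m crank '{"claw":[0,0],"slide":[[0.15,0,-0.2],[0,0,0]],"roll":[0,0]}' >/dev/null; python3 -c "from h import *;S()"; for i in 1 2 3; do python3 -m crank '{"claw":[0,0],"slide":[[0,0,-0.1],[0,0,0]],"roll":[0,0]}' >/dev/null; python3 -c "from h import *;S()"; done
```

```text
10.05 [560.2 262.9 127.5] [-0.6  1.3 -0.8] [-0.02  0.04 -0.04] -0.001 0.0 0.011
10.25 [560.  263.1 126.7] [-0.3  0.1  1.7] [-0.02 -0.05  0.01] 0.0 0.8 0.011
10.45 [560.1 263.1 125.8] [-0.2 -0.1  3.5] [ 0.08 -0.01  0.05] 0.005 1.8 0.011
10.65 [560.1 263.1 124.7] [-0.1  0.7  5.4] [ 0.14 -0.03 -0.  ] -0.001 2.6 0.011
```

```bash
for i in 1 2 3; do python3 -m crank '{"claw":[0,0],"slide":[[0,0,-0.1],[0,0,0]],"roll":[0,0]}' >/dev/null; python3 -c "from h import *;S()"; done
```

```text
10.85 [560.1 263.2 123.8] [-0.4 -0.2  5.3] [ 0.08 -0.02 -0.  ] -0.001 3.1 0.011
11.05 [560.3 263.2 123. ] [-0.1  1.   7.2] [ 0.06 -0.03  0.  ] -0.0 3.6 0.011
11.25 [560.3 263.2 122.2] [0.4 1.6 8.2] [0.06 0.06 0.01] 0.002 4.0 0.011
```

```bash
for i in 1 2 3; do python3 -m crank '{"claw":[0,0],"slide":[[0,0,-0.1],[0,0,0]],"roll":[0,0]}' >/dev/null; python3 -c "from h import *;S()"; done
```

```text
11.45 [560.4 263.5 121.1] [0.6 1.8 6.8] [ 0.19  0.01 -0.03] -0.0 3.3 0.011
11.65 [560.5 263.5 120.3] [-0.2  1.2  7.7] [0.15 0.11 0.02] 0.003 4.2 0.011
11.85 [560.6 263.5 119.4] [0.5 1.9 8.7] [0.16 0.06 0.02] -0.0 4.3 0.011
```

```bash
for i in 1 2; do python3 -m crank '{"claw":[0,0],"slide":[[0,0,-0.1],[0,0,0]],"roll":[0,0]}' >/dev/null; python3 -c "from h import *;S()"; done
```

```text
12.05 [560.5 263.5 118.3] [-0.5  1.7  8. ] [ 0.25 -0.03  0.06] -0.0 3.6 0.011
12.25 [559.6 262.9 116.3] [-0.4  0.6  0.4] [-0.    0.    0.01] 0.001 0.0 0.011
```

Head clip snapped home (force collapsed from 9 to 0 N after about 9 mm of sink, so it is the soft one). Now over to the rear clip.

```bash
python3 -m crank '{"claw":[0,0,0,0,0,0],"slide":[[0,0,3],[0.4,-4.2,1],[0.4,-4.2,0],[0,0,-1.5],[0,0,-0.8],[0,0,0]],"roll":[0,0,0,0,0,0]}' >/dev/null; python3 -c "from h import *;S()"
```

```text
12.85 [566.  178.7 131.5] [-0.6 -0.6  0.2] [-0.02  0.08 -0.01] 0.0 0.0 0.011
```

```bash
python3 -m crank '{"claw":[0,0],"slide":[[0.05,0,-0.2],[0,0,0]],"roll":[0,0]}' >/dev/null; python3 -c "from h import *;S()"; for i in 1 2 3; do python3 -m crank '{"claw":[0,0],"slide":[[0,0,-0.1],[0,0,0]],"roll":[0,0]}' >/dev/null; python3 -c "from h import *;S()"; done
```

```text
13.05 [568.1 179.6 131.1] [ 0.5 -0.3  0.7] [ 0.01 -0.01 -0.01] -0.003 0.0 0.011
13.25 [568.2 179.3 130.4] [ 0.5  1.2 -0.9] [-0.04 -0.01  0.01] -0.001 0.0 0.011
13.45 [568.1 178.9 129.3] [ 0.8 -0.3 -0.7] [-0.04 -0.05  0.01] 0.0 0.0 0.011
13.65 [568.  178.8 128.2] [ 0.3 -0.1  0.2] [-0.01  0.02  0.02] 0.003 0.0 0.011
```

```bash
for i in 1 2 3; do python3 -m crank '{"claw":[0,0],"slide":[[0,0,-0.1],[0,0,0]],"roll":[0,0]}' >/dev/null; python3 -c "from h import *;S()"; done
```

```text
13.85 [568.  178.8 127.1] [-0.7 -0.5 -0.4] [-0.01  0.03  0.04] 0.001 0.0 0.011
14.05 [568.1 178.7 126.2] [-0.4 -0.3 -0.3] [-0.07  0.03  0.04] 0.005 0.2 0.011
14.25 [568.1 178.7 125.2] [ 0.3 -0.9  1.5] [-0.13 -0.    0.  ] -0.001 0.5 0.011
```

```bash
for i in 1 2; do python3 -m crank '{"claw":[0,0],"slide":[[0,0,-0.1],[0,0,0]],"roll":[0,0]}' >/dev/null; python3 -c "from h import *;S()"; done
```

```text
14.45 [568.2 178.7 124.2] [ 0.5 -2.   1.9] [-0.22  0.02  0.01] 0.001 0.7 0.011
14.65 [568.2 178.8 123.3] [ 0.3 -1.9  2.1] [-0.24  0.05 -0.02] -0.0 1.0 0.011
```

```bash
for i in 1 2; do python3 -m crank '{"claw":[0,0],"slide":[[0,0,-0.06],[0,0,0]],"roll":[0,0]}' >/dev/null; python3 -c "from h import *;S()"; done
```

```text
14.85 [568.2 178.8 122.7] [ 1.2 -1.9  2.6] [-0.32 -0.01  0.04] 0.004 1.2 0.011
15.05 [568.2 178.8 122.1] [ 0.1 -1.   2.5] [-0.33 -0.06 -0.  ] 0.004 1.3 0.011
```

```bash
for i in 1 2 3 4; do python3 -m crank '{"claw":[0,0],"slide":[[0,0,-0.1],[0,0,0]],"roll":[0,0]}' >/dev/null; python3 -c "from h import *;S()"; done
```

```text
15.25 [568.2 178.8 121. ] [-0.  -1.9  2.7] [-0.38 -0.03 -0.  ] -0.001 1.5 0.011
15.45 [568.2 178.8 120.1] [-0.5 -1.9  3.4] [-0.54 -0.02  0.03] -0.001 1.8 0.011
15.65 [568.2 178.8 119.1] [ 0.7 -3.1  4.5] [-0.61 -0.05  0.02] -0.002 2.1 0.011
15.85 [568.3 178.7 118.1] [ 0.2 -2.8  5.4] [-0.63 -0.01  0.01] 0.001 2.4 0.011
```

```bash
for i in 1 2 3; do python3 -m crank '{"claw":[0,0],"slide":[[0,0,-0.1],[0,0,0]],"roll":[0,0]}' >/dev/null; python3 -c "from h import *;S()"; done
```

```text
16.05 [568.3 179.  117.2] [ 0.5 -2.1  4.1] [-0.44 -0.   -0.01] -0.0 2.6 0.011
16.25 [568.3 178.9 116.3] [-1.2 -3.1  6.4] [-0.49 -0.06 -0.03] -0.0 2.9 0.011
16.45 [568.3 178.9 115.3] [-0.4 -3.2  6.6] [-0.53  0.02  0.02] -0.001 3.3 0.011
```

```bash
for i in 1 2 3; do python3 -m crank '{"claw":[0,0],"slide":[[0,0,-0.1],[0,0,0]],"roll":[0,0]}' >/dev/null; python3 -c "from h import *;S()"; done
```

```text
16.65 [568.4 178.8 114.4] [-0.6 -3.9  7.5] [-0.69  0.08 -0.02] -0.004 3.7 0.011
16.85 [568.4 178.8 113.6] [-0.5 -3.2  8.7] [-0.64  0.06  0.03] -0.003 4.1 0.011
17.05 [568.5 178.7 112.7] [-0.7 -3.5  9.3] [-0.72  0.13  0.06] -0.003 4.5 0.011
```

```bash
for i in 1 2 3; do python3 -m crank '{"claw":[0,0],"slide":[[0,0,-0.1],[0,0,0]],"roll":[0,0]}' >/dev/null; python3 -c "from h import *;S()"; done
```

```text
17.25 [568.5 178.7 111.8] [-1.2 -4.5  9.7] [-0.7   0.19  0.  ] 0.004 4.9 0.011
17.45 [568.6 178.7 110.9] [-1.1 -4.1 10.6] [-0.68  0.18 -0.03] -0.001 5.3 0.011
17.65 [568.6 178.7 110. ] [-0.7 -4.  10.8] [-0.68  0.25  0.07] -0.001 5.6 0.011
```

```bash
for i in 1 2 3; do python3 -m crank '{"claw":[0,0],"slide":[[0,0,-0.05],[0,0,0]],"roll":[0,0]}' >/dev/null; python3 -c "from h import *;S()"; done
```

```text
17.85 [568.6 178.7 109.6] [-1.2 -3.9 10.9] [-0.72  0.2  -0.02] 0.002 5.7 0.011
18.05 [568.6 178.9 109. ] [-1.6 -3.  10.5] [-0.49  0.15  0.01] -0.002 5.2 0.011
18.25 [568.6 178.9 108.4] [-1.2 -3.3  9.8] [-0.53  0.11  0.03] 0.0 5.0 0.011
```

```bash
for i in 1 2 3; do python3 -m crank '{"claw":[0,0],"slide":[[0,0,-0.05],[0,0,0]],"roll":[0,0]}' >/dev/null; python3 -c "from h import *;S()"; done
```

```text
18.45 [568.5 179.1 107.5] [-0.4 -2.1  7.1] [-0.38  0.07  0.03] 0.0 3.6 0.011
18.65 [568.5 179.1 107.1] [-1.4 -1.9  7.3] [-0.39  0.07  0.04] -0.0 4.1 0.011
18.85 [568.6 179.1 106.7] [-0.7 -2.   8.5] [-0.42  0.1  -0.02] -0.0 4.6 0.011
```

```bash
for i in 1 2 3 4; do python3 -m crank '{"claw":[0,0],"slide":[[0,0,0.2],[0,0,0]],"roll":[0,0]}' >/dev/null; python3 -c "from h import *;S()"; done
```

```text
19.05 [568.4 179.3 108.5] [ 0.2 -1.9  5.7] [-0.17 -0.03  0.01] 0.002 2.8 0.011
19.25 [568.2 179.5 110.2] [0.9 1.2 3.7] [ 0.18 -0.04  0.02] 0.0 1.6 0.011
19.45 [567.6 178.9 111.8] [-0.6 -0.2  0.8] [0.07 0.03 0.04] 0.003 0.3 0.011
19.65 [567.8 178.7 114. ] [-0.1 -1.1 -0.2] [ 0.05  0.01 -0.01] 0.002 0.0 0.011
```

Rear is home: the barrel top is now at about z=101 mm. Checking the head end by touch.

```bash
python3 -m crank '{"claw":[0,0,0,0,0,0],"slide":[[0,0,2],[-0.4,4.2,0],[-0.4,4.2,0],[0,0,-1],[0,0,-0.9],[0,0,0]],"roll":[0,0,0,0,0,0]}' >/dev/null; python3 -c "from h import *;S()"; for i in 1 2 3; do python3 -m crank '{"claw":[0,0],"slide":[[0,0,-0.1],[0,0,0]],"roll":[0,0]}' >/dev/null; python3 -c "from h import *;S()"; done
```

```text
20.25 [558.9 261.9 113.4] [-0.3  0.4 -0.3] [-0.    0.02 -0.04] -0.002 0.0 0.011
20.45 [560.2 261.7 113.9] [ 0.3 -0.5 -0.7] [-0.03  0.01  0.03] 0.001 0.0 0.011
20.65 [560.4 262.3 113.2] [-0.1 -0.9  1. ] [-0.04 -0.01  0.01] 0.005 0.2 0.011
20.85 [560.4 262.5 112.5] [-0.4 -1.9  3.5] [-0.37  0.06 -0.05] 0.003 1.9 0.011
```

Both ends are home. Next I'll grip the middle of the barrel for the slide.

```bash
python3 -m crank '{"claw":[0,6,6,6,6,6,6,6],"slide":[[0,0,3],[0.2,-3.6,1],[0,0,0],[0,0,0],[0,0,-3],[0,0,-2],[0,0,-1],[0,0,0]],"roll":[0,0,0,0,0,0,0,0]}' >/dev/null; python3 -c "from h import *;S()"
```

```text
21.65 [560.5 227.1  90.1] [ 0.5 -0.3  1. ] [ 0.05  0.01 -0.01] 0.702 0.0 0.011
```

```bash
python3 -m crank '{"claw":[6,5,4,2,2,2,2,2],"slide":[[0.2,0,-0.1],[0,0,0],[0,0,0],[0,0,0],[0,0,0],[0,0,0],[0,0,0],[0,0,0]],"roll":[0,0,0,0,0,0,0,0]}' 35 >/dev/null; python3 -c "from h import *;S()"
```

```text
22.45 [563.2 226.8  91.3] [-4.7  0.9  6.3] [ 0.04  0.87 -0.03] 0.336 35.9 0.011
```

```bash
python3 -m crank '{"claw":[2,2],"slide":[[-0.2,0,0.2],[0,0,0]],"roll":[0,0]}' >/dev/null; python3 -c "from h import *;S()";  for i in 1 2; do python3 -m crank '{"claw":[2,2],"slide":[[0.01,-0.1,0],[0,0,0]],"roll":[0,0]}' >/dev/null; python3 -c "from h import *;S()"; done
```

```text
22.65 [562.9 226.9  93.2] [ 0.3  0.5 -2. ] [-0.05 -0.15 -0.04] 0.33 35.8 0.011
22.85 [562.8 226.7  93.1] [ 0.8  5.6 -2. ] [ 0.81 -0.14  0.02] 0.33 35.7 0.011
23.05 [562.8 226.5  93.2] [-0.3  9.3 -2.2] [ 1.36 -0.09  0.02] 0.336 35.8 0.011
```

```bash
for i in 1 2 3; do python3 -m crank '{"claw":[2,2],"slide":[[0.01,-0.1,0],[0,0,0]],"roll":[0,0]}' >/dev/null; python3 -c "from h import *;S()"; done
```

```text
23.25 [563.  224.8  93.1] [ 1.5  4.  -2.9] [ 0.82 -0.15 -0.02] 0.336 35.8 0.011
23.45 [563.1 223.5  93.1] [ 1.1  4.6 -3. ] [ 0.84 -0.21  0.01] 0.331 35.8 0.011
23.65 [563.1 222.5  93.1] [ 1.8  4.4 -2. ] [ 0.89 -0.26 -0.03] 0.337 35.8 0.011
```

```bash
for i in 1 2 3; do python3 -m crank '{"claw":[2,2],"slide":[[0.01,-0.1,0],[0,0,0]],"roll":[0,0]}' >/dev/null; python3 -c "from h import *;S()"; done
```

```text
23.85 [563.3 221.4  93.1] [ 0.7  4.6 -2.1] [ 0.83 -0.22  0.  ] 0.331 35.8 0.011
24.05 [563.4 220.5  93.2] [ 0.4  5.  -2.8] [ 0.91 -0.21 -0.01] 0.335 35.8 0.011
24.25 [563.4 219.6  93.1] [ 1.2  5.3 -2.9] [ 0.88 -0.21 -0.07] 0.33 35.7 0.011
```

```bash
for i in 1 2; do python3 -m crank '{"claw":[2,2],"slide":[[0.01,-0.1,0],[0,0,0]],"roll":[0,0]}' >/dev/null; python3 -c "from h import *;S()"; done
```

```text
24.45 [563.5 218.9  93.1] [ 0.7  6.6 -4.1] [ 1.13 -0.14 -0.08] 0.336 35.7 0.011
24.65 [563.6 218.2  93.1] [ 1.1  7.9 -3.9] [ 1.31 -0.12  0.01] 0.336 35.7 0.011
```

```bash
for i in 1 2; do python3 -m crank '{"claw":[2,2],"slide":[[0.0,-0.06,0],[0,0,0]],"roll":[0,0]}' >/dev/null; python3 -c "from h import *;S()"; done
```

```text
24.85 [563.6 217.6  93.1] [ 2.   8.  -3.3] [ 1.28 -0.14 -0.03] 0.335 35.7 0.011
25.05 [563.6 217.5  93.1] [ 0.4 10.1 -3.4] [ 1.64 -0.14  0.02] 0.332 35.6 0.011
```

```bash
for i in 1 2; do python3 -m crank '{"claw":[2,2],"slide":[[0.0,-0.06,0],[0,0,0]],"roll":[0,0]}' >/dev/null; python3 -c "from h import *;S()"; done
```

```text
25.25 [563.6 217.5  93.1] [ 0.6 11.  -3.8] [ 1.93 -0.14  0.01] 0.332 35.6 0.011
25.45 [563.6 217.4  93.1] [ 1.8 14.  -4.4] [ 2.33 -0.11 -0.05] 0.332 35.5 0.011
```

Butted: force rises with no motion. Relaxing, opening and retreating.

```bash
python3 -m crank '{"claw":[2,2,3.5,4.5,6,6,6],"slide":[[0,0.2,-0.05],[0,0,0],[0,0,0],[0,0,0],[0,0,0],[0,0,0],[0,0,0]],"roll":[0,0,0,0,0,0,0]}' >/dev/null; python3 -c "from h import *;S()"
python3 -m crank '{"claw":[6,6,6,6,6,6,6,6,6],"slide":[[0,0,2],[0,0,4],[0,0,4],[-1,4,3],[-1,4,1],[-1,4.5,0],[-1,4.5,0],[-1,4,0],[0,0,0]],"roll":[0,0,0,0,0,0,0,0,0]}' >/dev/null
python3 - <<'E'
from h import *
S()
o=np.zeros((600,800,3),np.uint8)
im=arm.read_camera("top")[:,:,::-1];o[:300,:]=cv2.resize(im[195:240,100:220],(800,300),interpolation=2)
im=arm.read_camera("side")[:,:,::-1];o[300:,:400]=cv2.resize(im[170:245,215:315],(400,300),interpolation=2)
cv2.imwrite("pics/p3.png",o)
for z in(.086,.101):print(np.round(back("top",[[105,219]],z)*1000))
E
```

```text
26.15 [563.1 216.1  92.6] [ 0.5 -0.5 -1.3] [ 0.03 -0.    0.07] 0.704 0.0 0.011
27.05 [511.6 430.5 231.9] [-0.1 -0.5  0.9] [0.01 0.01 0.02] 0.703 0.0 0.011
[[569. 328.  86.]]
[[566. 322. 101.]]
```

View pics/p3.png

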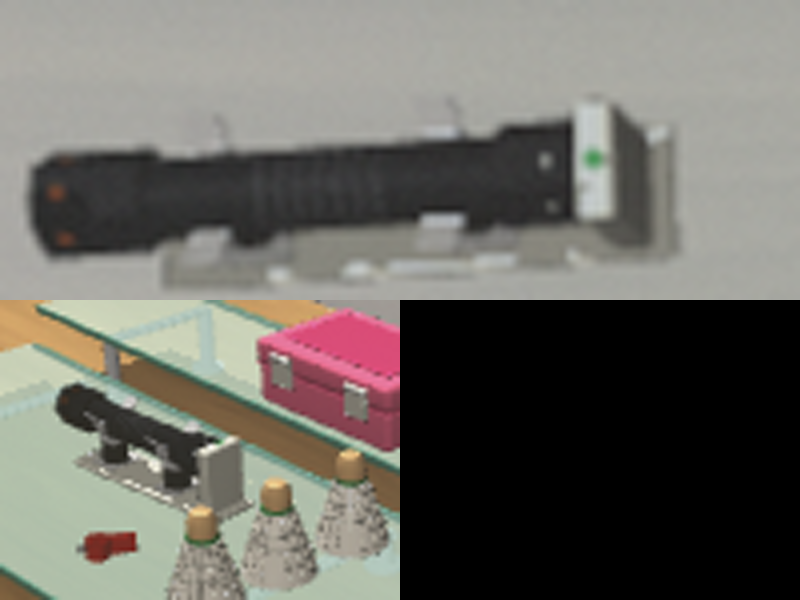

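The picture shows the barrel level in both clips, with jaws up either side (top px about 215 and 440), and the tail flush against the stop at about 573. The other things are unmoved. Handing in.

```bash
python3 -c "
from bench import arm
print(arm.close_job())"
```

```text
the job is handed in; nothing more can be done
None
```

The torch is snapped home in both clips with its tail butted against the stop and the gripper clear. The clip presses peaked at about 9 N (head) and 11 N (rear), the slide at 14 N, and the job was handed in at about 27 s.

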